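# Drive a jammed plug out of a sloping cutter tube and snap the push rod away

## Task

Take the red-gripped push rod from its rest and push it down the sloping steel tube from the upper, flared mouth, until the wooden plug jammed inside comes out of the lower end and drops into the wooden tray. Then draw the rod out and press it down between the sprung fingers of the green clip until it snaps fully home, and let go. Leave the plug in the tray without touching it with the gripper, and do not disturb the other tools and pieces on the table.

Things in the scene. Friction and masses are not known exactly. Their poses are not given: they have to be found in the camera images.
- rod: Push rod, 0.12 kg: round steel bar 12 mm in diameter, 182 mm long, along its y axis, with a red square grip (18 x 18 mm, 40 mm along the bar, y = -20 to +20 mm). Origin at the grip's centre on the bar's axis. Pushing tip at y = -120 mm, tail end at y = +62 mm. Starts level, z up, axis 55 mm above the table; grip it by the x faces of the grip (free below, down to 12 mm).
- rod_tip (a point): Centre of the rod's pushing end.
- rod_front (a point): Point on the rod's axis 38 mm from the grip centre towards the tip; it sits in one pair of clip fingers when home.
- rod_back (a point): Point on the rod's axis 38 mm from the grip centre towards the tail; it sits in the other pair of clip fingers when home.
- rest: Fixed wooden rest, base 60 x 160 x 12 mm (y from -95 to +65 mm), with two open-topped posts (cheeks up to 59 mm high) that carry the rod at y = -80 and +47 mm. Origin on the table under the rod's grip, within 5 mm; its y is the rod's y. The rod lifts straight up out of it.
- tube: Fixed steel tube, 80 mm long, 27 mm outside, bore 19 mm, its last 10 mm at the upper mouth flared to about 34 mm inside. Origin at the centre of the lower mouth; z runs up the bore, 30 degrees above horizontal (upper mouth's centre at z = 80 mm; push along -z). x is level, y points down across the bore. Lower mouth 75 mm, upper mouth 115 mm above the table.
- plug: Loose pale wooden plug, a cylinder 17.5 mm in diameter, 25 mm long, 15 g. Origin at its centre; its frame is level at the start, the cylinder lies along the bore. It starts jammed in the tube, centre 40 mm up the bore from the lower mouth (upper face 52 mm up); a sprung pinch holds it and a push of about 5 to 15 N along the bore moves it.
- stand: Fixed wooden stand carrying the tube and the catch tray; base 130 x 290 x 12 mm, in its y from -210 to +80 mm. Origin on the table. The tube's lower mouth is at its (0, -30, 75) mm, the upper mouth at (0, +39, 115) mm; pushing runs towards its -y.
- tray_floor (a point): Centre of the catch tray's floor, 12 mm above the table, axes as the stand's. The tray is 120 mm in x and 186 mm in y outside; its side walls rise 36 mm and its far (-y) wall 60 mm above the floor. The plug falls into it from the lower mouth.
- clip: Fixed spring clip: green base 80 x 130 x 18 mm, long along y, with two pairs of sprung steel fingers at y = -38 and +38 mm for a 12 mm bar along y, either way round. Origin at the underside's centre. Home: rod axis at x = 0, 60 mm above the table, red grip between the pairs. Finger gap 7 mm at 67 mm height, wider at the tips (80 mm high). Pressed down with 5 to 10 N, the rod snaps in.
- chisel_a: Loose chisel with dark wooden handle, 228 mm long, a bystander. Origin near its middle, at the ferrule.
- chisel_b: Loose chisel with pale handle and dark blade, 228 mm long, a bystander. Origin near its middle.
- chisel_c: Loose chisel with mid-brown handle, 228 mm long, a bystander. Origin near its middle.
- mallet: Round wooden carver's mallet standing on its head, 88 mm wide, 215 mm high, a bystander. Origin under its centre.
- bowl: Small brass bowl, 110 mm wide, 60 mm high, a bystander. Origin under its centre.
- stone: Black sharpening stone, 60 x 190 x 35 mm, a bystander. Origin under its centre.
- offcut: Pale wooden offcut, 70 x 50 x 40 mm, a bystander. Origin under its centre.
There are look-alikes about, which are no part of the job. Several things have the shape of the rod; the one meant has the colours described above.

How it is judged (in metres and radians):
On the way:
1. the plug is out of the tube's lower end while the rod's tip is inside the bore, having pushed it through (z of plug in the frame of tube below -0.01 m and z of rod_tip in the frame of tube below 0.06 m and x of rod_tip in the frame of tube between -0.007 and 0.007 m and y of rod_tip in the frame of tube between -0.007 and 0.007 m).
At the end, for the whole second after the job is handed in: The rod lies home in the clip: both of its seat points within 5 mm of the clip's centre line, at most 3.5 mm above the seated height of 60 mm, the red grip between the two pairs of fingers (grip centre within 14 mm of the clip's centre along it). The plug lies in the catch tray. Both are at rest (z of rod_front in the frame of clip between 0.055 and 0.0635 m and x of rod_front in the frame of clip between -0.005 and 0.005 m and z of rod_back in the frame of clip between 0.055 and 0.0635 m and x of rod_back in the frame of clip between -0.005 and 0.005 m and y of rod in the frame of clip between -0.014 and 0.014 m and x of plug in the frame of tray_floor between -0.06 and 0.06 m and y of plug in the frame of tray_floor between -0.093 and 0.093 m and z of plug in the frame of tray_floor below 0.035 m and linear speed of each of rod, plug below 0.02 m/s); the robot touches nothing.
It fails at once if a bystander (chisel, mallet, bowl, stone or offcut) is moved by more than 25 mm (distance of any of chisel_a, chisel_b, chisel_c, mallet, bowl, stone, offcut from where it was at the start of the episode above 0.025 m).
It fails at once if the robot's fingers handle the plug (contact force between the fingers and plug above 0.5 N).
It also fails if it takes over 51 s, if anything falls off the work surface, if the arm or the gripper's body presses on something with over 40 N, if the wrist force passes 120 N, or if a joint passes its speed limit or range.

## Robot

A 6-joint arm with a two-finger parallel gripper is mounted at the origin on the work surface. World frame = base frame: x ahead of the robot, y to its left, z up, the work surface at z = 0. Lengths are in mm, angles in rad, forces in N, time in s.
With the tool pointing down it reaches from about 275 to 750 mm from the base axis. Payload 10.2 kg.
Tool frame: the origin (TCP) lies between the finger pads; the fingertips stand 17 mm ahead of it and the grasp point (between the pads) lies 2 mm behind it (tips_ahead is the distance from the TCP to the fingertips, in mm); z points along the fingers, y is the line along which they close (so a half turn about z gives the same grasp; the last joint's range is limited). The gripper opens to 85 mm and grips with 20 to 120 N. Pads are 22 mm wide; open, the fingers measure 114 mm over their backs; the gripper's body (76 mm by 85 mm) begins 54 mm behind the grasp point. The pads swing forward as they close: fully open they stand 13 mm farther back than shut.
Start: joints at [-0.223, 0.313, 1.498, -0, 1.331, -0.223], TCP at [525.006, -0.014, 248.294] pointing down, gripper open.
Joint ranges: [-2.94, 2.94], [-0.97, 2.17], [0.19, 2.56], [-1.23, 4.37], [0.02, 3.11], [-2.88, 2.88]. Speed limits (rad/s): [2.39, 2.39, 3.01, 3.14, 3.14, 3.14].

## Interface

Orientations are given as a unit quaternion [w, x, y, z].
In Python, from rig import sense, capture, finish_job, boxes_of, tips_ahead gives the robot as it stands.
- The arm moves only by the tool drive_tool, never from a script. Its argument "commands" is text: rows parted by semicolons, each of 7 numbers parted by spaces: the shift along the world's x, y, z in units of 0.1 m (1.0 is 0.1 m), then the turn, a rotation vector about the world's x, y, z in units of pi/4 rad (1.0 is pi/4 rad), then the opening in per cent of the stroke, from 0 (shut) to 100 (fully open). A call has 1 to 20 rows; each row shifts and turns the commanded pose from where the row before left it; what a row does not reach is not made up. A row lasts 1/12 s, in which the tool goes at most 41.7 mm and 7.16 degrees, less where a joint would pass 70% of its speed; a pose out of reach is approached as far as the arm can. A call with a number of a shift or a turn outside -1 to 1 is refused whole. A call with a gripper value outside its range is refused whole. The fingers move at their own pace and stop on an object; "force" is the grip in N (left out, the last holds). Time passes only in rows, so rows that do not move let the fingers close. It gives the time, the measured TCP pose, the force, the opening and the grip force at its end, in the units of the state.
- sense(): the state, without advancing time (a new reading comes with each control period).
- capture(name): name is "scene" or "side" or "wrist"; returns a dict with "pixels" (384x512x3 uint8, blue, green, red), "fov_y" (degrees; the focal length in pixels is half the picture's height over the tangent of half this angle, whatever the lens; pixels are square), "cx", "cy" (the principal point, pixels), "position" and "attitude" of the camera in the world; the wrist camera has in their place "tool_from_camera" (4x4, takes a point from camera to tool coordinates, whose origin is the TCP and whose axes are the flange's). Camera axes: x right, y down, z forward; pixel columns grow to the right and rows downward; lengths in mm; the calibration is good to about 2 mm. A picture is of the moment at which its call begins: read the wrist's pose just before it. There is no depth.
- finish_job(): hands the job in; it is judged then, once.
Trained networks look in a picture, given as the dict that the camera call returned (one of the last four; its "shot" number tells which), for a name from the list of things; names that differ only in an ending like _2 or _b are one class to them, and where a whole thing is asked for, a point or a joint stands for the part that bears it (a point fixed in the world has none). Each returns a list of dicts, best first, with "confidence" (0 to 1); they miss things now and then, are a little off and sometimes report something else, mostly with a low value. They report only what shows in the picture. A call takes as long as a camera call. They do not tell look-alikes from the thing itself.
- boxes_of(picture, name): "position" ([column, row] in pixels, amid what is visible of it).
The state is a dict: "time_s": time; "joints": joint angles; "dq": joint speeds; "tau": joint torques, N m; "eef_pos": TCP position; "ee_rot": TCP orientation; "force": force on the tool from outside, world axes, zero at the start; "wrist_torque": the same for the moment, N m; "grip_width": opening from 0.0 (shut) to 1.0 (fully open); "grip_force": force on a finger pad.
Only numpy, scipy, OpenCV 4.12 (cv2) and the standard library are available. Lean on these libraries where they do the work, as an engineer would, in place of code of your own. Each camera call takes 0.05 s, during which the arm holds its last target. There are 200 camera calls.

## Working session

There is one attempt and no reset: what is moved stays moved. The work goes in short steps, Python scripts to look and compute and a tool call to move; the robot and the scene stay as the last step left them, time stands still between calls to the robot, and variables do not carry over. Pictures are saved under pics/ and viewed, at most 12 in all, crops included, and the job is handed in when it is done.

Besides the shell and the picture viewer there is one more tool, called after "Call:" by a JSON object that holds its "api" and its "payload", one argument or row to a line. drive_tool: Moves the arm, as the interface text tells. Shifts and turns lie within -1 to 1; 1 stands for 0.1 m of shift or pi/4 rad of turn. Its arguments: {"type":"object","properties":{"commands":{"type":"string"},"force":{"type":"number"}},"required":["commands"]}

```bash
ls; mkdir -p pics; cat > h.py <<'E'
import numpy as np, cv2, json
from rig import *
from scipy.spatial.transform import Rotation as R
def q2R(q): return R.from_quat([q[1],q[2],q[3],q[0]]).as_matrix()
def att(a):
    a=np.array(a,float); return a if a.shape==(3,3) else q2R(a)
def cam(p, s=None):
    f=192/np.tan(np.radians(p["fov_y"])/2)
    if "position" in p: return f,p["cx"],p["cy"],np.array(p["position"],float),att(p["attitude"])
    T=np.array(p["tool_from_camera"],float); Rt=q2R(s["ee_rot"])
    return f,p["cx"],p["cy"],np.array(s["eef_pos"])+Rt@T[:3,3],Rt@T[:3,:3]
def ray(c,px):
    f,cx,cy,o,A=c; d=A@np.array([(px[0]-cx)/f,(px[1]-cy)/f,1]); return o,d
def onz(c,px,z):
    o,d=ray(c,px); return o+d*(z-o[2])/d[2]
def proj(c,P):
    f,cx,cy,o,A=c; v=(np.atleast_2d(P)-o)@A; return np.c_[f*v[:,0]/v[:,2]+cx,f*v[:,1]/v[:,2]+cy]
E
python3 - <<'E'
from h import *
import pickle
print(tips_ahead, sense())
for n in ["scene","side","wrist"]:
    s=sense();p=capture(n); pickle.dump((s,p),open(n+".pkl","wb"))
    cv2.imwrite(f"pics/{n}0.png",p["pixels"])
    print(n,{k:v for k,v in p.items() if k!="pixels"})
    for o in ["rod","rest","tube","stand","clip","plug"]:
        print(o,[(np.round(b["position"]).tolist(),round(b["confidence"],2)) for b in boxes_of(p,o)])
E
```

```text
pics
17.0 {'time_s': 0.0, 'joints': array([-2.23377438e-01,  3.13433521e-01,  1.49843218e+00,  1.97832150e-05,
        1.33100402e+00, -2.23369306e-01]), 'dq': array([ 1.63988452e-04, -5.00189256e-06,  8.76570967e-04,  9.18614336e-04,
       -3.01800690e-04,  1.32925417e-03]), 'tau': array([-5.78409599e-04, -4.12261176e+01, -2.59742296e+01, -3.58453699e-04,
        4.11797926e-03, -1.23038126e-05]), 'eef_pos': array([5.24765593e+02, 5.76252860e-02, 2.47745343e+02]), 'ee_rot': array([-5.45430496e-04,  7.07111178e-01,  7.07102096e-01, -3.32144331e-04]), 'force': array([ 0.26044608,  0.25202951, -0.25926561]), 'wrist_torque': array([ 0.00440053, -0.01902864, -0.0116441 ]), 'grip_force': 0.0, 'grip_width': 1.0012853800175425}
scene {'fov_y': 45.25009359723583, 'cx': 265.953474301676, 'cy': 195.0868308773267, 'position': array([1390.1710688 , -746.95694123, 1039.1671003 ]), 'attitude': array([-0.40291429,  0.83051223,  0.35064203, -0.15798635]), 'shot': 1}
rod [([291.0, 205.0], 0.74), ([295.0, 216.0], 0.5), ([353.0, 208.0], 0.43)]
rest [([295.0, 217.0], 0.74), ([293.0, 208.0], 0.46)]
tube
[... 565 characters left out ...]
30101697, 'cy': 194.92318408797672, 'tool_from_camera': array([[-8.61679366e-06, -9.64494274e-01, -2.64103757e-01,
         6.69890894e+01],
       [ 9.99999610e-01, -2.41512160e-04,  8.49364309e-04,
         2.14530424e-01],
       [-8.82991282e-04, -2.64103647e-01,  9.64493900e-01,
        -1.25198934e+02],
       [ 0.00000000e+00,  0.00000000e+00,  0.00000000e+00,
         1.00000000e+00]]), 'shot': 3}
rod [([169.0, 23.0], 0.73), ([381.0, 56.0], 0.6)]
rest [([359.0, 48.0], 0.73), ([172.0, 23.0], 0.51)]
tube [([305.0, 276.0], 0.71)]
stand [([302.0, 263.0], 0.75), ([360.0, 47.0], 0.51)]
clip [([172.0, 22.0], 0.84), ([299.0, 268.0], 0.3), ([486.0, 118.0], 0.19)]
plug [([304.0, 278.0], 0.43)]
```

```bash
python3 - <<'E'
from h import *
a=cv2.imread("pics/scene0.png")[120:360,100:420]; cv2.imwrite("pics/sc1.png",cv2.resize(a,None,fx=2.5,fy=2.5,interpolation=2))
a=cv2.imread("pics/side0.png")[80:350,100:420]; cv2.imwrite("pics/sd1.png",cv2.resize(a,None,fx=2.2,fy=2.2,interpolation=2))
E
```

```text
(no output)
```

View pics/sc1.png

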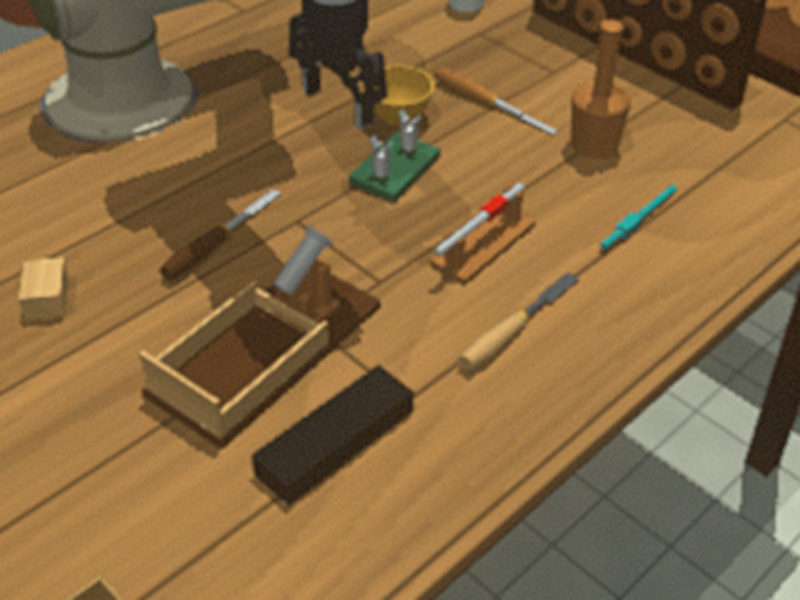

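View pics/sd1.png

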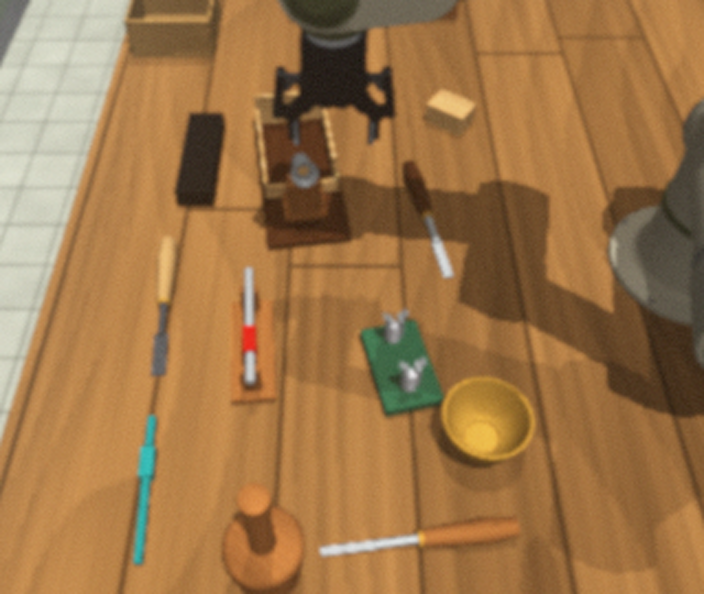

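View pics/wrist0.png

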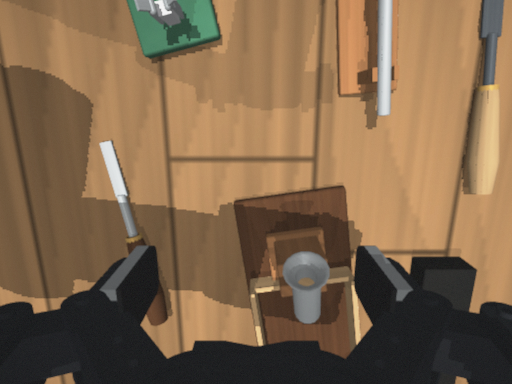

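The candidates for the rod are the red-gripped bar on its rest (scene px 298,202; side px 214,235) and the teal bar lying on the table (scene px 352,208; side px 167,290). The description picks the red one. Its tip points to -y, towards the tube's flared mouth (wrist px 306,270). I'm moving the wrist camera over the rod and clip for close measurements.

Call:
{"api": "drive_tool", "payload": {
  "commands": "0.1 0.4 0.15 0 0 0 100;0.1 0.4 0.15 0 0 0 100;0.1 0.4 0.1 0 0 0 100;0 0 0 0 0 0 100;0 0 0 0 0 0 100;0 0 0 0 0 0 100",
  "force": 60
}}

```text
time_s: 1.55
eef_pos: [553.6, 114.9, 286.1]
ee_rot: [-0.0, 0.707, 0.707, -0.0]
force: [-0.3, -0.7, 0.3]
grip_width: 0.998
grip_force: 0.0
```

```bash
python3 - <<'E'
from h import *
import pickle
s=sense();p=capture("wrist"); pickle.dump((s,p),open("wrist1.pkl","wb"));cv2.imwrite("pics/wrist1.png",p["pixels"])
print(s["eef_pos"],s["ee_rot"],s["time_s"],s["dq"].max())
p=capture("side"); pickle.dump((s,p),open("side1.pkl","wb"));cv2.imwrite("pics/side1.png",p["pixels"])
E
```

```text
[553.61742052 114.90943092 286.1313367 ] [-1.84931295e-04  7.07020857e-01  7.07192536e-01 -4.36314205e-04] 1.55 0.010956865664980766
```

View pics/wrist1.png

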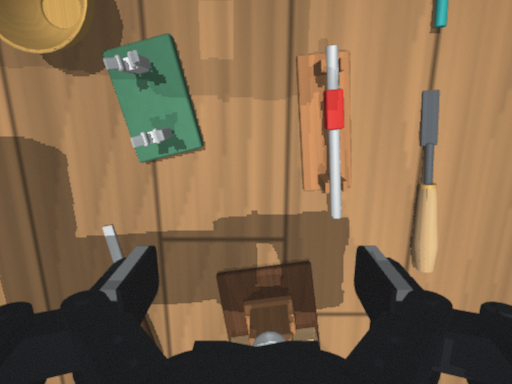

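The wrist view shows the clip near (152,97), with its finger pairs at (128,62) and (152,137). The rod runs from its tail (333,47) through the red grip (334,109) to its tip (336,217), and the flared mouth is at (270,340). Next I'll fit the grip and clip by colour and zoom in on the tube.

```bash
cat >> h.py <<'E'
import pickle
from scipy.optimize import minimize
def ld(n): s,p=pickle.load(open(n+".pkl","rb")); return p["pixels"],cam(p,s)
def boxP(dx,dy,z0,z1): return np.array([[x,y,z] for x in(-dx/2,dx/2) for y in(-dy/2,dy/2) for z in(z0,z1)])
def place(P,v):
    c,s=np.cos(v[2]),np.sin(v[2]); return np.c_[v[0]+c*P[:,0]-s*P[:,1],v[1]+s*P[:,0]+c*P[:,1],P[:,2]]
def hullmask(pts,shape,k=4):
    m=np.zeros((shape[0]*k,shape[1]*k),np.uint8)
    cv2.fillConvexPoly(m,cv2.convexHull(np.round((pts+.5)*k*16).astype(np.int32)),1,shift=4); return m
def fit(views,P,v0,k=4):
    ms=[]
    for m,c in views:
        cs,_=cv2.findContours(m,0,2); h=cv2.convexHull(max(cs,key=cv2.contourArea))
        M=np.zeros_like(m); cv2.fillConvexPoly(M,h,1); ms.append((cv2.resize(M,None,fx=k,fy=k,interpolation=0),c,m.shape))
    def cost(v):
        t=0
        for M,c,sh in ms:
            H=hullmask(proj(c,place(P,v)),sh,k); t+=1-(H&M).sum()/(H|M).sum()
        return t
    sx=np.array([v0]+[np.add(v0,d) for d in([8,0,0],[0,8,0],[0,0,.08])])
    r=minimize(cost,v0,method="Nelder-Mead",options=dict(initial_simplex=sx,xatol=1e-3,fatol=1e-5,maxiter=300)); return r.x,r.fun
def green(im): h=cv2.cvtColor(im,cv2.COLOR_BGR2HSV); return cv2.inRange(h,(60,90,30),(88,255,255))//255
def red(im): h=cv2.cvtColor(im,cv2.COLOR_BGR2HSV); return (cv2.inRange(h,(0,200,110),(4,255,255))|cv2.inRange(h,(175,200,110),(180,255,255)))//255
E
python3 - <<'E'
from h import *
im,c=ld("wrist1")
def big(m):
    n,l,st,_=cv2.connectedComponentsWithStats(m); i=1+st[1:,4].argmax(); return (l==i).astype(np.uint8),st[i]
g,sg=big(green(im)); r,sr=big(red(im)); print(sg,sr)
g=cv2.morphologyEx(g,cv2.MORPH_OPEN,np.ones((3,3)))
v,e=fit([(g,c)],boxP(80,130,0,18),[*onz(c,(152,97),18)[:2],0.2]);print("clip",v,e)
v,e=fit([(r,c)],boxP(18,40,46,64),[*onz(c,(334,109),64)[:2],0.0]);print("grip",v,e)
for n,px in[("tail",(333,47)),("tip",(336,217))]: print(n,onz(c,px,55))
a=im[255:345,210:330]; a=cv2.resize(a,None,fx=4,fy=4,interpolation=2)
im0,c0=ld("wrist0") if False else ld("wrist"); b=cv2.resize(im0[175:325,225:365],None,fx=4,fy=4,interpolation=2)[:600]
w=np.zeros((600,800,3),np.uint8); w[:,:560]=b; d=cv2.resize(im[40:225,300:360],None,fx=3.2,fy=3.2,interpolation=2)
w[:d.shape[0],570:570+d.shape[1]]=d
cv2.imwrite("pics/z1.png",w)
for px in[(306,270)]: print(onz(c0,px,115))
E
```

```text
[ 103   34  100  128 6546] [326 115   1   1   1]
clip [4.36110063e+02 1.85470120e+02 2.39736126e-01] 0.058060004807377164
grip [6.21571426e+02 1.51743092e+02 2.35746864e-01] 0.9987427314159988
tail [630.87671515 237.56087478  55.        ]
tip [645.45577101  58.08121691  55.        ]
[568.88041391 -71.46555763 115.        ]
```

View pics/z1.png

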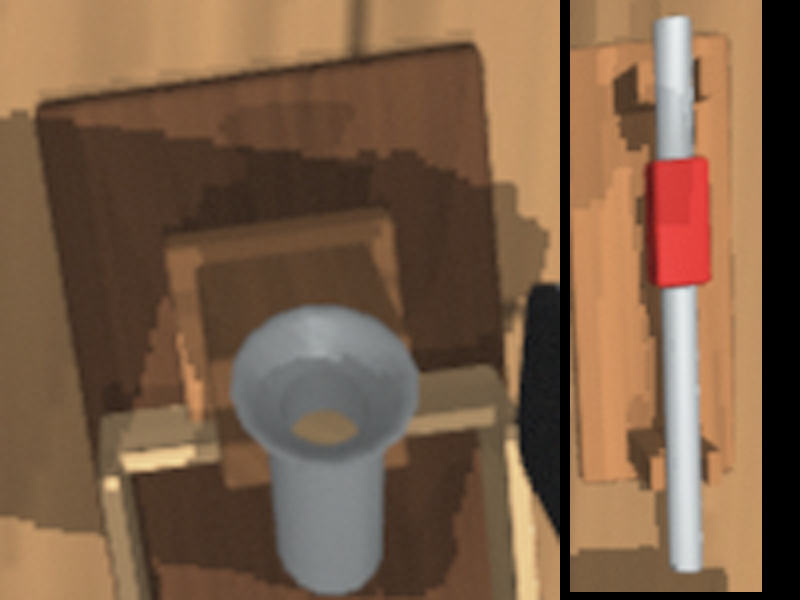

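The close crop confirms the red grip with steel bar on both sides. The flared rim's centre is at wrist px (306.3,271.1) and the stand's corners are at (235,202) and (344.5,186.3). Next I fit the rod and stand poses.

```bash
python3 - <<'E'
from h import *
from scipy.optimize import least_squares
im1,c1=ld("wrist1"); im0,c0=ld("wrist"); ims,cs=ld("side")
# rod
h=cv2.cvtColor(im1,cv2.COLOR_BGR2HSV); print("red hsv",h[109,334])
r=((im1[:,:,2].astype(int)>130)&(im1[:,:,1]<75)&(im1[:,:,0]<75)).astype(np.uint8); r[:, :310]=0; r[:,360:]=0; r[200:]=0; print(r.sum())
v,e=fit([(r,c1)],boxP(18,40,46,64),[*onz(c1,(334.4,109.4),64)[:2],0.08]);print("grip",v,e)
A,B=onz(c1,(332.2,46.5),57)[:2],onz(c1,(336.2,217.8),57)[:2]
print("tail/tip",A,B,np.hypot(*(A-B)),"centre",A+(B-A)*62/182,"yaw",np.arctan2(B[0]-A[0],A[1]-B[1]))
# stand
P=np.array([[-65,80,12],[65,80,12],[0,39,115.]]); px=np.array([[235,202],[344.5,186.2],[306.25,271.1]])
def edge(c,v,a,b,q):
    pa,pb=proj(c,place(np.array([a,b],float),v)); d=(pb-pa)/np.hypot(*(pb-pa)); return np.cross(d,np.array(q)-pa)
def f(v):
    z=(proj(c0,place(P,v))-px)*[[.7,.7],[.7,.7],[2,2]]
    return np.r_[z.ravel(),edge(c0,v,(0,39,115),(0,-30,75),(307.25,295)),.5*edge(c0,v,(65,80,12),(65,-100,12),(351.2,270)),.5*edge(c0,v,(-65,80,12),(-65,-100,12),(249.2,285))]
s=least_squares(f,[569,-110,.1]); print("stand",s.x,np.round(s.fun,1))
v=s.x
for T in([0,39,115],[0,-30,75]): 
    W=place(np.array([T],float),v); print(W,"side px",proj(cs,W),"w1",proj(c1,W))
# clip: finger positions
im=im1; z=ld("side1")[0]
print("clip proj side",proj(cs,place(np.array([[0,38,75],[0,-38,75.]]),[436.1,185.5,.24])), "w1",proj(c1,place(np.array([[0,38,75],[0,-38,75.]]),[436.1,185.5,.24])))
a=cv2.resize(im1[25:170,95:215],None,fx=4,fy=4,interpolation=2)[:580]; b=cv2.resize(z[120:270,200:310],None,fx=3,fy=3,interpolation=2)
w=np.zeros((580,800,3),np.uint8); w[:a.shape[0],:480]=a; w[:b.shape[0],470:800]=b; cv2.imwrite("pics/z2.png",w)
E
```

```text
red hsv [  1 187 213]
657
grip [6.34516008e+02 1.77574926e+02 1.15549995e-01] 0.19002822201317027
tail/tip [629.62150573 237.70705265] [645.23166389  57.81480434] 180.56826421153028 centre [634.93925192 176.42507795] yaw 0.08655822225801017
stand [ 5.74960103e+02 -1.10995491e+02  1.47734731e-01] [-1.6  0.6  1.1  0.3  0.2 -0.2 -0.1  0.7 -1. ]
[[569.21938404 -72.42031547 115.        ]] side px [[237.78181099 158.76312162]] w1 [[270.19657719 350.56043282]]
[[ 579.3760404 -140.6687025   75.       ]] side px [[235.79471548 153.10199896]] w1 [[276.38017449 373.42707525]]
clip proj side [[286.69627922 245.16556669]
 [278.91720169 222.99409447]] w1 [[122.88883479  60.61893834]
 [148.51774057 138.82106057]]<stdin>:13: DeprecationWarning: Arrays of 2-dimensional vectors are deprecated. Use arrays of 3-dimensional vectors instead. (deprecated in NumPy 2.0)
```

View pics/z2.png

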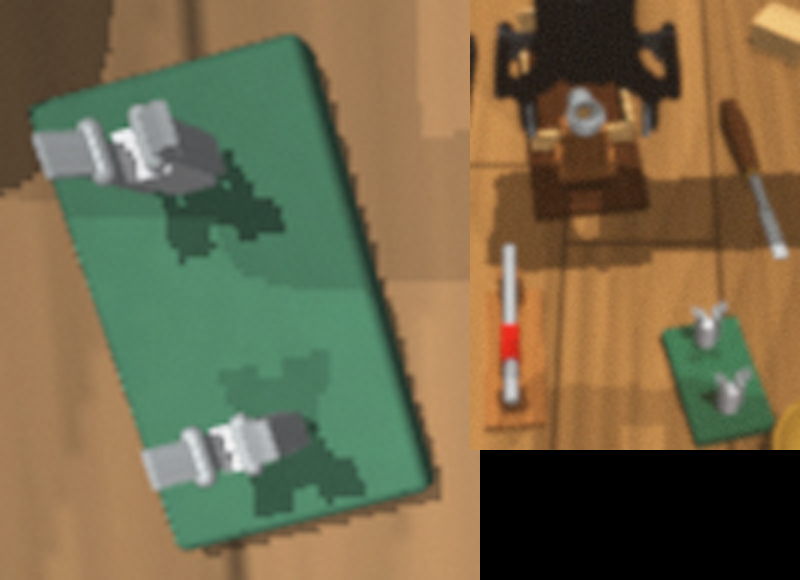

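Call:
{"api": "drive_tool", "payload": {
  "commands": "0.162 0.124 -0.3 0 0 0.022 65;0.162 0.124 -0.3 0 0 0.022 65;0.162 0.124 -0.3 0 0 0.022 65;0.162 0.124 -0.3 0 0 0.022 65;0.162 0.124 -0.3 0 0 0.022 65;0 0 0 0 0 0 65;0 0 0 0 0 0 65;0 0 0 0 0 0 65"
}}

```text
time_s: 2.32
eef_pos: [635.1, 176.2, 137.9]
ee_rot: [0.001, 0.676, 0.736, 0.0]
force: [-0.4, 0.3, 0.2]
grip_width: 0.651
grip_force: 0.0
```

```bash
python3 - <<'E'
from h import *
s=sense();p=capture("wrist"); pickle.dump((s,p),open("wrist2.pkl","wb"));im=p["pixels"];cv2.imwrite("pics/wrist2.png",im)
c=cam(p,s)
r=((im[:,:,2].astype(int)>120)&(im[:,:,1]<80)&(im[:,:,0]<80)).astype(np.uint8)
n,l,st,ce=cv2.connectedComponentsWithStats(r); i=1+st[1:,4].argmax(); print(st[i],ce[i])
v,e=fit([((l==i).astype(np.uint8),c)],boxP(18,40,46,64),[634.8,177,0.085]);print("grip",v,e)
print(s["eef_pos"],s["ee_rot"],q2R(s["ee_rot"])[:,1])
# predict
print(proj(c,place(np.array([[0,20,64],[0,-20,64],[0,62,55],[0,50,61]],float),[634.8,177,.085])))
E
```

```text
[ 241  177   28   64 1666] [254.42737095 209.64405762]
grip [6.34462459e+02 1.76595004e+02 9.43503824e-02] 0.07943442158268588
[635.11826476 176.15613536 137.91604031] [5.62338304e-04 6.76441891e-01 7.36495637e-01 4.77467731e-04] [0.99639247 0.08485228 0.00146408]
[[254.78141987 181.7919853 ]
 [254.84466    241.54593721]
 [254.72734014 111.69374723]
 [254.73587789 132.34419031]]
```

View pics/wrist2.png

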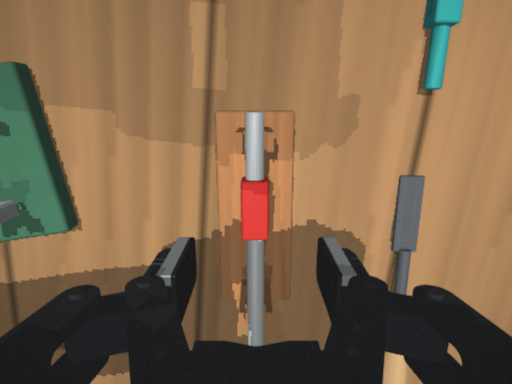

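The red grip sits centred between the fingers, at px (254,210), and parallel to the tool. I'll descend and grip it.

Call:
{"api": "drive_tool", "payload": {
  "commands": "0 0 -0.28 0 0 0 65;0 0 -0.28 0 0 0 65;0 0.005 -0.285 0 0 0 65;0 0 0 0 0 0 65;0 0 0 0 0 0 0;0 0 0 0 0 0 0;0 0 0 0 0 0 0;0 0 0 0 0 0 0;0 0 0 0 0 0 0;0 0 0 0 0 0 0;0 0 0 0 0 0 0;0 0 0 0 0 0 0",
  "force": 80
}}

```text
time_s: 3.37
eef_pos: [635.8, 177.7, 55.2]
ee_rot: [0.001, 0.676, 0.737, 0.001]
force: [-3.4, -1.4, 7.9]
grip_width: 0.195
grip_force: 78.1
```

Call:
{"api": "drive_tool", "payload": {
  "commands": "0 0 0.3 0 0 0 0;0 0 0.35 0 0 0 0;0 0 0.35 0 0 0.04 0;-0.1 -0.1 0.2 0 0 0.04 0;-0.12 -0.17 0.2 0.11 0.016 0 0;-0.13 -0.17 0 0.11 0.016 0 0;-0.13 -0.17 0 0.11 0.016 0 0;-0.13 -0.17 0 0.11 0.016 0 0;-0.13 -0.17 0 0.11 0.016 0 0;-0.13 -0.17 0 0.11 0.016 0 0;0 0 0 0 0 0 0;0 0 0 0 0 0 0;0 0 0 0 0 0 0"
}}

```text
time_s: 4.45
eef_pos: [548.3, 65.9, 193.2]
ee_rot: [-0.194, 0.63, 0.732, 0.17]
force: [-0.6, 0.8, -1.2]
grip_width: 0.193
grip_force: 78.6
```

```bash
cat >> h.py <<'E'
STAND=np.array([574.96,-111.0,0.1477])
def SP(x,y,z): return place(np.array([[x,y,z]],float),STAND)[0]
def tubeinfo(s,off=(0,-1.2,0)):
    # rod pose from hand: tip dir = -tool x
    Rt=q2R(s["ee_rot"]); g=np.array(s["eef_pos"])+Rt@np.array([off[1],off[0],off[2]]); d=-Rt[:,0]
    U,L=SP(0,39,115),SP(0,-30,75); t=(L-U)/np.linalg.norm(L-U); xs=np.array([np.cos(STAND[2]),np.sin(STAND[2]),0]); ys=np.cross(-t,xs)
    tip=g+120*d; e=tip-L
    print("tip",np.round(tip,1),"tube x,y,z",np.round([e@xs,e@ys,-e@t],1),"angle err x,y deg",np.round(np.degrees([np.arcsin(d@xs),np.arcsin(d@ys)]),2))
    print("t",t,"xs",xs,"ys",ys); return tip,g,d
E
python3 - <<'E'
from h import *
s=sense();print(s["eef_pos"],s["joints"],s["force"],s["time_s"])
t,g,d=tubeinfo(s)
P=[t,g+20*d,g-20*d,g-62*d]
w=np.zeros((560,800,3),np.uint8); x=0
U=SP(0,39,115); L=SP(0,-30,75)
for n in["scene","side"]:
    p=capture(n); pickle.dump((s,p),open(n+"3.pkl","wb")); c=cam(p,s); q=proj(c,P+[U,L]); print(n,np.round(q,1).tolist())
    o=np.round(proj(c,[(t+U)/2])[0]).astype(int); im=p["pixels"]; a=im[max(0,o[1]-70):o[1]+70,o[0]-50:o[0]+50]
    print("crop origin",o[0]-50,max(0,o[1]-70)); a=cv2.resize(a,None,fx=4,fy=4,interpolation=2); w[:a.shape[0],x:x+400]=a; x+=400
cv2.imwrite("pics/z3.png",w)
E
```

```text
[548.26024392  65.86872415 193.18505163] [-0.29790389  0.48356162  1.48563383  0.47354047  1.42949234 -0.57728041] [-0.61527998  0.77386824 -1.20467055] 4.45
tip [564.1 -38.  132.7] tube x,y,z [ -0.    2.1 118.8] angle err x,y deg [ 0.17 -0.18]
t [ 0.12731709 -0.8557205  -0.50153044] xs [0.98911217 0.14716357 0.        ] ys [-0.07380701  0.49606986 -0.86514   ]
scene [[234.4, 203.8], [251.8, 177.5], [258.6, 167.2], [265.6, 156.5], [227.2, 214.0], [212.7, 236.0]]
crop origin 181 139
side [[238.9, 162.5], [242.1, 171.5], [243.6, 175.6], [245.3, 180.3], [237.8, 158.8], [235.8, 153.1]]
crop origin 188 91
```

View pics/z3.png

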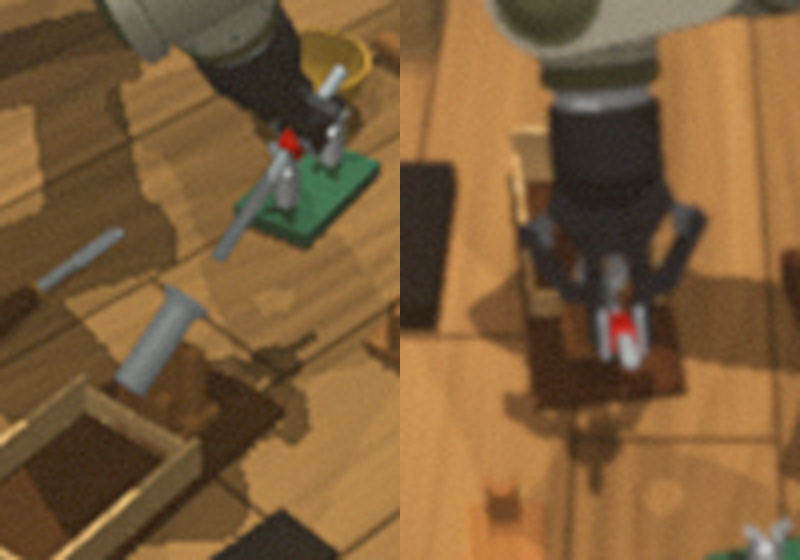

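The scene view shows the rod tip at px (236,203) and the flared mouth at (228,215). The rod's axis lines up with the tube to within about 1 px. I'll correct about 2 mm upward and enter the flare.

Call:
{"api": "drive_tool", "payload": {
  "commands": "0.015 -0.096 -0.032 0 0 0 0;0.013 -0.086 -0.05 0 0 0 0;0.013 -0.086 -0.05 0 0 0 0;0.013 -0.086 -0.05 0 0 0 0;0.007 -0.043 -0.025 0 0 0 0;0.007 -0.043 -0.025 0 0 0 0;0 0 0 0 0 0 0;0 0 0 0 0 0 0"
}}

```text
time_s: 5.22
eef_pos: [554.7, 21.6, 168.8]
ee_rot: [-0.196, 0.63, 0.732, 0.17]
force: [-0.1, 0.3, -1.6]
grip_width: 0.195
grip_force: 78.6
```

```bash
python3 - <<'E'
from h import *
s=sense();print(s["force"],s["wrist_torque"]); tubeinfo(s)
E
```

```text
[-0.12398831  0.25129723 -1.60953111] [-0.38103813 -0.08843486 -0.00086217]
tip [570.3 -82.1 108.2] tube x,y,z [-0.4  1.  67.9] angle err x,y deg [ 0.09 -0.08]
t [ 0.12731709 -0.8557205  -0.50153044] xs [0.98911217 0.14716357 0.        ] ys [-0.07380701  0.49606986 -0.86514   ]
```

Call:
{"api": "drive_tool", "payload": {
  "commands": "0.011 -0.047 -0.017 0 0 0 0;0.006 -0.043 -0.025 0 0 0 0;0.006 -0.043 -0.025 0 0 0 0;0 0 0 0 0 0 0"
}}

```text
time_s: 5.55
eef_pos: [556.9, 7.9, 161.7]
ee_rot: [-0.196, 0.63, 0.732, 0.17]
force: [0.0, -0.3, -1.3]
grip_width: 0.19
grip_force: 78.6
```

```bash
python3 - <<'E'
from h import *
s=sense();print(s["force"],s["wrist_torque"]); tubeinfo(s)
E
```

```text
[ 0.00944602 -0.34171466 -1.33851985] [-0.33763455 -0.02734547  0.04297198]
tip [572.5 -95.9 101.1] tube x,y,z [-0.2  0.2 52.3] angle err x,y deg [ 0.08 -0.07]
t [ 0.12731709 -0.8557205  -0.50153044] xs [0.98911217 0.14716357 0.        ] ys [-0.07380701  0.49606986 -0.86514   ]
```

Call:
{"api": "drive_tool", "payload": {
  "commands": "0.006 -0.043 -0.025 0 0 0 0;0.006 -0.043 -0.025 0 0 0 0;0.006 -0.043 -0.025 0 0 0 0;0.007 -0.043 -0.025 0 0 0 0;0.006 -0.043 -0.025 0 0 0 0;0.006 -0.043 -0.025 0 0 0 0;0.007 -0.043 -0.025 0 0 0 0;0 0 0 0 0 0 0"
}}

```text
time_s: 6.22
eef_pos: [561.3, -21.4, 144.7]
ee_rot: [-0.196, 0.63, 0.732, 0.17]
force: [0.7, 1.0, 0.1]
grip_width: 0.195
grip_force: 78.7
```

```bash
python3 - <<'E'
from h import *
s=sense();print(s["force"],s["wrist_torque"]); tubeinfo(s)
E
```

```text
[0.68844189 1.01339169 0.1169866 ] [-0.08767093 -0.06865674  0.02420902]
tip [ 577.  -125.1   83.9] tube x,y,z [-0.1  0.1 18.1] angle err x,y deg [ 0.13 -0.02]
t [ 0.12731709 -0.8557205  -0.50153044] xs [0.98911217 0.14716357 0.        ] ys [-0.07380701  0.49606986 -0.86514   ]
```

Call:
{"api": "drive_tool", "payload": {
  "commands": "0.006 -0.043 -0.025 0 0 0 0;0.006 -0.043 -0.025 0 0 0 0;0.006 -0.043 -0.025 0 0 0 0;0.007 -0.043 -0.025 0 0 0 0;0.006 -0.043 -0.025 0 0 0 0;0.006 -0.043 -0.025 0 0 0 0;0 0 0 0 0 0 0;0 0 0 0 0 0 0"
}}

```text
time_s: 6.88
eef_pos: [565.0, -47.7, 129.5]
ee_rot: [-0.196, 0.63, 0.732, 0.17]
force: [0.3, 0.5, -1.7]
grip_width: 0.194
grip_force: 78.6
```

```bash
python3 - <<'E'
from h import *
s=sense();print(s["force"],s["time_s"]); tubeinfo(s)
p=capture("scene"); print([(b["position"],b["confidence"]) for b in boxes_of(p,"plug")])
a=p["pixels"][195:320,130:290]; cv2.imwrite("pics/z4.png",cv2.resize(a,None,fx=4,fy=4,interpolation=2))
E
```

```text
[ 0.32597391  0.51653011 -1.69667103] 6.8833
tip [ 580.6 -151.5   68.9] tube x,y,z [ -0.3  -0.2 -12.5] angle err x,y deg [ 0.08 -0.08]
t [ 0.12731709 -0.8557205  -0.50153044] xs [0.98911217 0.14716357 0.        ] ys [-0.07380701  0.49606986 -0.86514   ]
[([211.1, 249.9], 0.62), ([228.7, 208.5], 0.48), ([197.8, 264.3], 0.35)]
```

View pics/z4.png

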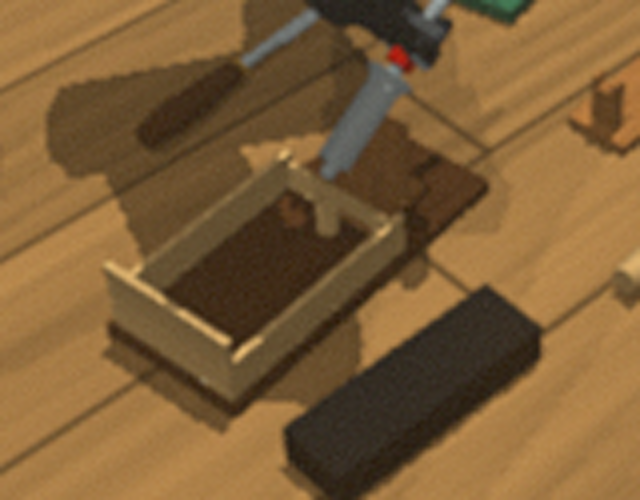

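The plug lies in the tray at scene px (211,249). I'll draw the rod back out, level it and look at the clip.

Call:
{"api": "drive_tool", "payload": {
  "commands": "-0.024 0.163 0.095 0 0 0 0;-0.024 0.163 0.095 0 0 0 0;-0.024 0.163 0.095 0 0 0 0;-0.024 0.163 0.095 0 0 0 0;-0.024 0.163 0.095 0 0 0 0;-0.024 0.163 0.095 0 0 0 0;0 0 0.2 0 0 0 0;-0.17 0.01 0.2 -0.11 -0.016 0 0;-0.17 0.01 0.2 -0.11 -0.016 0 0;-0.17 0.01 0.1 -0.11 -0.016 0 0;-0.17 0.01 0.1 -0.11 -0.016 0 0;-0.17 0.01 0 -0.11 -0.016 0 0;-0.17 0.01 0 -0.11 -0.016 0 0;0 0 0 0 0 0.06 0;0 0 0 0 0 0.06 0;0 0 0 0 0 0 0;0 0 0 0 0 0 0;0 0 0 0 0 0 0"
}}

```text
time_s: 8.48
eef_pos: [448.4, 56.8, 267.0]
ee_rot: [0.0, 0.616, 0.787, 0.0]
force: [0.3, -0.6, -2.5]
grip_width: 0.195
grip_force: 78.6
```

```bash
python3 - <<'E'
from h import *
s=sense();p=capture("wrist"); pickle.dump((s,p),open("wrist4.pkl","wb"));im=p["pixels"];c=cam(p,s)
Rt=q2R(s["ee_rot"]);print(s["eef_pos"],Rt[:,0],Rt[:,2],s["time_s"],np.abs(s["dq"]).max())
o=np.round(proj(c,[[436,185.5,40]])[0]).astype(int);print(o)
g=green(im); n,l,st,_=cv2.connectedComponentsWithStats(g); i=1+st[1:,4].argmax(); print(st[i])
g=cv2.morphologyEx((l==i).astype(np.uint8),cv2.MORPH_OPEN,np.ones((3,3)))
v,e=fit([(g,c)],boxP(80,130,0,18),[436.1,185.5,0.24]);print("clip",v,e)
print(np.round(proj(c,place(np.array([[0,38,67],[0,-38,67.],[0,38,80],[0,-38,80]]),v)),1).tolist())
x0,y0=max(0,o[0]-90),max(0,o[1]-75);print("crop",x0,y0)
cv2.imwrite("pics/z5.png",cv2.resize(im[y0:y0+150,x0:x0+200],None,fx=4,fy=4,interpolation=2))
E
```

```text
[448.42138915  56.83082716 267.0366034 ] [-2.40098881e-01  9.70748421e-01  1.73087372e-04] [ 5.70057787e-04  3.19297529e-04 -9.99999787e-01] 8.4833 0.008997870262458182
[274  41]
[ 235    0   77  107 6884]
clip [4.34329189e+02 1.87580528e+02 2.41256618e-01] 0.023786679766354735
[[275.6, -15.8], [274.2, 76.6], [276.5, -21.3], [275.0, 75.4]]
crop 184 0
```

View pics/z5.png

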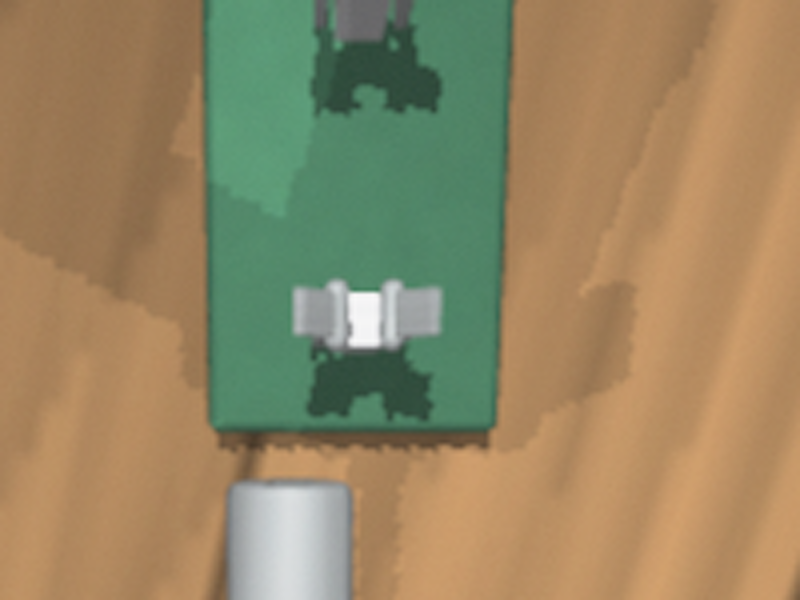

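The near finger pair is centred at px (275.5,78.8), the rod's tail is at px (256.5,120), and the clip is parallel to the rod. I'll compute the last offset from these.

```bash
python3 - <<'E'
from h import *
im,c=ld("wrist4"); s,_=pickle.load(open("wrist4.pkl","rb"))
Rt=q2R(s["ee_rot"]); T=np.array(s["eef_pos"])
for px,z in[((275.5,78.7),67),((275.5,78.7),72),((256.5,121),267)]:
    W=onz(c,px,z); print(W,"tool",Rt.T@(W-T))
# far edge/edges of the base: near end corners at z 18
for px in[(184+212/4,428/4),(184+495/4,428/4)]: W=onz(c,px,18); print(W,Rt.T@(W-T))
yaw=.2413; u=np.array([-np.sin(yaw),np.cos(yaw)])
A=onz(c,(275.5,78.7),68)[:2]; print("centre",A+38*u,"delta",A+38*u-T[:2], T)
E
```

```text
[445.05899144 149.14939156  67.        ] tool [ 90.39078477  18.77549618 200.06412103]
[444.86537597 148.72923331  72.        ] tool [ 90.0302691   18.48981506 195.06387757]
[434.25259241 116.27163872 267.        ] tool [6.11039799e+01 5.17305428e-01 4.75056648e-02]
[413.39866817 114.68433215  18.        ] [ 64.52700965 -20.2645971  249.03505775]
[488.87036343 133.3494277   18.        ] [ 64.52545214  57.48088621 249.0840407 ]
centre [435.93959209 185.96442926] delta [-12.48179706 129.1336021 ] [448.42138915  56.83082716 267.0366034 ]
```

Call:
{"api": "drive_tool", "payload": {
  "commands": "-0.033 0.324 0 0 0 0 0;-0.033 0.324 0 0 0 0 0;-0.033 0.324 -0.1 0 0 0 0;-0.034 0.324 -0.1 0 0 0 0;0 0 -0.3 0 0 0 0;0 0 -0.3 0 0 0 0;0 0 -0.3 0 0 0 0;0 0 -0.3 0 0 0 0;0 0 -0.27 0 0 0 0;0 0 0 0 0 0 0;0 0 0 0 0 0 0;0 0 0 0 0 0 0"
}}

```text
time_s: 9.53
eef_pos: [436.3, 186.1, 101.3]
ee_rot: [0.001, 0.616, 0.788, 0.001]
force: [-0.1, -0.4, -1.2]
grip_width: 0.196
grip_force: 78.6
```

```bash
python3 - <<'E'
from h import *
s=sense();p=capture("wrist");im=p["pixels"];Rt=q2R(s["ee_rot"]);print(s["eef_pos"],Rt[:,0],s["force"])
cv2.imwrite("pics/z6.png",im)
d=np.array([435.1,186.4])-s["eef_pos"][:2]; print("left over",d)
E
```

```text
[436.25915786 186.09180332 101.25967606] [-2.40620795e-01  9.70619192e-01 -1.34323921e-04] [-0.1174404  -0.4112207  -1.16045718]
left over [-1.15915786  0.30819668]
```

View pics/z6.png

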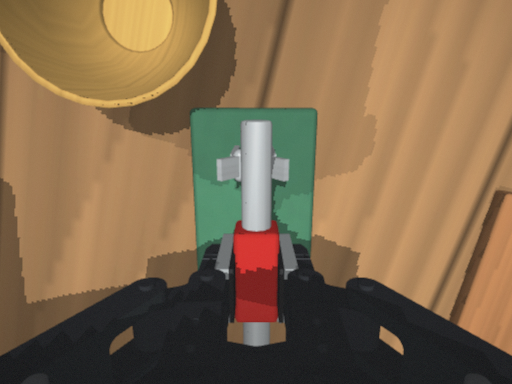

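The rod's axis is at px 256.5, while the finger pair and base are centred near px 253.5, so I'll shift about 1.3 mm in -x and press down.

Call:
{"api": "drive_tool", "payload": {
  "commands": "-0.013 -0.001 -0.05 0 0 0 0;0 0 -0.1 0 0 0 0;0 0 -0.05 0 0 0 0;0 0 -0.05 0 0 0 0;0 0 -0.05 0 0 0 0;0 0 -0.04 0 0 0 0;0 0 -0.04 0 0 0 0;0 0 -0.04 0 0 0 0;0 0 0 0 0 0 0;0 0 0 0 0 0 0"
}}

```text
time_s: 10.42
eef_pos: [434.4, 185.9, 59.9]
ee_rot: [0.001, 0.616, 0.788, 0.0]
force: [-10.5, -2.5, 33.5]
grip_width: 0.195
grip_force: 83.8
```

Call:
{"api": "drive_tool", "payload": {
  "commands": "0.003 0 0.01 0 0 0 0;0 0 0 0 0 0 0;0 0 0 0 0 0 45;0 0 0 0 0 0 45;0 0 0 0 0 0 45;0 0 0 0 0 0 45;0 0 0 0 0 0 45;0 0 0.15 0 0 0 45;0 0 0.3 0 0 0 45;0 0 0.3 0 0 0 45;0 0 0.3 0 0 0 45;0 0 0 0 0 0 45;0 0 0 0 0 0 45"
}}

```text
time_s: 11.5
eef_pos: [434.8, 186.0, 164.7]
ee_rot: [0.001, 0.616, 0.788, 0.001]
force: [-0.2, -0.5, -0.5]
grip_width: 0.451
grip_force: 0.0
```

```bash
python3 - <<'E'
from h import *
s=sense();p=capture("wrist");c=cam(p,s);im=p["pixels"];print(s["eef_pos"],s["force"],s["grip_width"])
C=[435.0,186.0,.2413]
print(np.round(proj(c,place(np.array([[0,62,60],[0,20,69],[0,-20,69]],float),C)),1).tolist())
r=((im[:,:,2].astype(int)>120)&(im[:,:,1]<80)&(im[:,:,0]<80)).astype(np.uint8)
n,l,st,ce=cv2.connectedComponentsWithStats(r); i=1+st[1:,4].argmax(); print(st[i],ce[i])
for z0 in (51,58):
    print(z0,fit([((l==i).astype(np.uint8),c)],boxP(18,40,z0,z0+18),[435,185,0.24]))
q=capture("scene"); pl=[(np.round(b["position"],1),round(b["confidence"],2)) for b in boxes_of(q,"plug")]; print(pl)
b=cv2.resize(q["pixels"][160:280,190:290],None,fx=4,fy=4,interpolation=2)
w=np.zeros((480,800,3),np.uint8); w[:,400:]=b; w[:300,:400]=cv2.resize(im,(400,300)); cv2.imwrite("pics/z7.png",w)
E
```

```text
[434.83956133 185.95765704 164.69462479] [-0.20159908 -0.45574494 -0.51728893] 0.45123983092932135
[[255.3, 112.2], [255.3, 175.7], [255.2, 230.4]]
[ 243  173   25   57 1343] [255.03574088 201.66567386]
51 (array([4.34868697e+02, 1.85276443e+02, 2.52699173e-01]), np.float64(0.0848266655879617))
58 (array([4.34828500e+02, 1.86414160e+02, 2.53613946e-01]), np.float64(0.13924821183990255))
[]
```

View pics/z7.png

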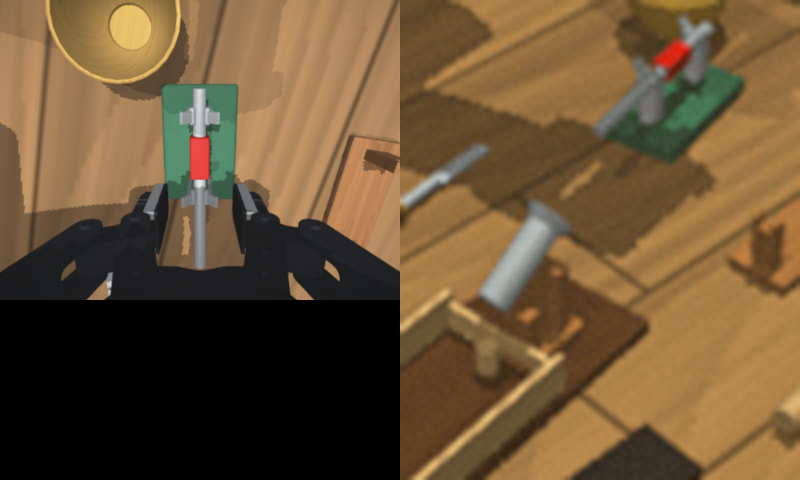

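The rod lies in both finger pairs with the red grip between them. The red-grip fit agrees with the 60 mm seat. The plug is still in the tray at about scene px (212,248). I'm handing in.

```bash
python3 -c "
from rig import *
print(finish_job())"
```

```text
the job is handed in; nothing more can be done
None
```

I pushed the plug out into the tray, snapped the rod into the green clip and let go, then handed the job in at about 12 s; no verdict came back, but the last pictures show the rod seated and the plug in the tray.

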